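# Open the photometer's cuvette lid

### The job

Open the sample compartment of the photometer: press the release tab on its front down until the spring-loaded lid pops up, then push the lid all the way back to its stop so that it stays fully open. Only press and push, without forcing, pinching or lifting anything; leave the dial and everything else on the bench as it stands, and finish with the hand clear.

Things in the scene. Friction and masses are not known exactly. Their poses are not given: they have to be found in the camera images.
- photometer: Bench photometer, navy housing 200 deep (x) x 280 wide (y) x 85 mm high, fixed to the bench. Origin: centre of its underside, on the bench; its x axis points from its front panel to its back, y to its left seen from the front, z up. The front panel is the face x = -100 mm, roughly towards the robot. The lid lies on the front of the flat top (deck, z = 85), left of the middle, centred on y = +55; a display, keys and a dial are on the right half of the deck.
- tab_pad (a point): Press point in the middle of the upper face of the release tab: a grey ribbed paddle 40 mm wide (y) and 5 mm thick that sticks out 32 mm level from the front panel below the lid; this point is 18 mm in front of the panel, 9.5 mm below the deck, at y = +55 mm. Free bench below the paddle, nothing above it. It goes down when pressed. Its axes at rest are the photometer's.
- release_tab (a joint): Release tab, rad: 0 at rest, grows as the paddle is pressed down, stop at 0.30 (about 9 mm down at tab_pad). It unhooks the lid at about 0.14 (4 mm). A spring returns it; it takes about 2 N to start, 4 N to unhook and 5 N at the stop.
- lid (a joint): Lid angle, rad: 0 shut and latched, grows as it opens (front edge goes up and back), stop at 1.92 (110 degrees). When unhooked, two spring pins lift it to about 0.49 rad in some 0.3 s and it waits there. Beyond that it must be pushed (under 2 N at the front edge); let go below about 0.95 rad it sinks back to 0.49, above that a friction hinge keeps it where it is left.
- lid_edge (a point): Middle of the lower front edge of the lid, 95 mm from the hinge axis; moves with the lid (shut: flush with the front panel, 2 mm above the deck). The lid is a shallow hollow cap 100 wide x 95 long x 20 mm high, its open underside ringed by a rim: walls 4 mm thick in front, 12 mm at the sides. A finger standing in front of the raised edge can push it up and back. Its axes turn with the lid: x from the front edge to the hinge, z out of the top.
- lid_hinge (a point): Middle of the lid's hinge axis, which runs along the photometer's y axis, 5 mm in front of the photometer's centre, at y = +55 mm, 87 mm above the bench. Turns with the lid.
- lid_cover: Outer top plate of the lid, 97 x 100 x 3 mm; origin on the hinge axis.
- lid_tray: Rim, inside and latch keeper of the lid, below the top plate; origin on the hinge axis.
- dial_mark (a point): White pointer line on the black bar knob (30 mm across, standing 44 mm above the deck, on a round base of 54 mm) at the right rear of the deck; to be left alone.
- cuvette_rack: White block 36 x 104 x 24 mm with four square holes, standing in front of the right half of the photometer; origin at the centre of its underside.
- cuvette_a: Clear square cuvette with white cap, 13 x 13 x 52 mm, standing 6 mm above the bench in a hole of the rack; origin at the centre of its underside.
- cuvette_b: A second cuvette, the same, in another hole of the rack.
- stock_bottle: Amber glass bottle, 54 mm across, 115 mm high, on the bench beside the photometer; origin at the centre of its underside.
- beaker: Clear beaker, 52 mm across, 68 mm high, on the bench beside the photometer; origin at the centre of its underside.
- lens_mount: Lens ring on a stem and a round steel foot of 56 mm, 122 mm high, on the bench beside the photometer; origin at the centre of its underside.
- vial: Small capped glass vial, 23 mm across, 50 mm high, standing on the deck behind the lid, clear of its swing; origin at the centre of its underside.
- screwdriver: Screwdriver 150 mm long lying on the bench in front of the photometer; origin at the middle of its length, on the bench.

How it is judged:
By the outcome, as a careful person would: the job done as asked, in the order asked, and still so for the second after the job is handed in, with the robot touching nothing.
It also fails if it takes over 42 s, if anything falls off the work surface, if the arm or the gripper's body presses on something with over 40 N, if the wrist force passes 120 N, or if a joint passes its speed limit or range.

### The arm

A 7-joint arm with a two-finger parallel gripper is mounted at the origin on the work surface. World frame = base frame: x ahead of the robot, y to its left, z up, the work surface at z = 0. Lengths are in m, angles in rad, forces in N, time in s.
With the tool pointing down it reaches from about 0.425 to 0.95 m from the base axis. Payload 4.7 kg.
Tool frame: the origin (TCP) lies between the finger pads; the fingertips stand 8 mm ahead of it and the grasp point (between the pads) lies 11 mm behind it; z points along the fingers, x is the direction in which the jaws open and shut, and the axes are right-handed (so a half turn about z gives the same grasp; the last joint's range is limited). The gripper opens to 85 mm and grips with 20 to 120 N. Pads are 22 mm wide; open, the fingers measure 114 mm over their backs; the gripper's body (76 mm by 85 mm) begins 54 mm behind the grasp point. The pads swing forward as they close: fully open they stand 13 mm farther back than shut.
Start: joints at [1.171, 0.469, -0.049, 1.532, 0.024, 1.141, -0.082], TCP at [0.245, -0.629, 0.239] pointing down, gripper open.
Joint ranges: [-2.59, 2.59], [-0.33, 1.99], [-1.39, 1.29], [0.1, 2.45], [-1.04, 4.18], [0.21, 1.99], [-2.66, 2.66]. Speed limits (rad/s): [2.57, 2.57, 3.14, 3.14, 3.14, 3.14, 3.14].

### API

Orientations are given as a rotation vector (axis times angle).
In Python, from workcell import robot gives the robot as it stands. The module is installed in compiled form; this text tells all that it offers.
- The arm moves only by the shell command python3 -m creep 'ROWS' [OPENING] [FORCE]. ROWS is JSON, a list of rows, each an object of numbers: "tx", "ty", "tz": the shift along the tool's x, y, z in units of 25 mm (1.0 is 25 mm); "roll": the turn about the tool's z in rad. In form: [{"tx": .., "ty": .., "tz": .., "roll": ..}, ...]. A call has exactly 5 rows; each row shifts and turns the commanded pose from where the row before left it, along the tool's axes as they then stand; what a row does not reach is not made up. A row lasts 1/12 s, in which the tool goes at most 41.7 mm and 7.16 degrees, less where a joint would pass 70% of its speed; a pose out of reach is approached as far as the arm can. A call is refused whole if a number of a shift passes 1 or a number of a turn 0.125, either way. A call with a gripper value outside its range is refused whole. OPENING is the gripper's target within -1 to 1 (shut at 1, half-way at 0, fully open at -1), set as the call begins (- or left out, the last holds). The fingers move at their own pace and stop on an object; FORCE is the grip in N (left out, the last holds). Time passes only in rows, so rows that do not move let the fingers close, or fill a call up. It gives the time, the measured TCP pose, the force and the opening at its end, in the units of the state.
- robot.get_state(): the state, without advancing time (a new reading comes with each control period).
- robot.get_image(name): name is "scene" or "top" or "wrist"; returns a dict with "pixels" (420x560x3 uint8, blue, green, red), "K" (3x3 intrinsics, pixels), "k1" (the pictures are not rectified: a ray, as slopes to the right and down, at radius r is drawn at 1 + k1 r^2 times it, then the intrinsics apply), "world_from_camera" (4x4, takes a point from camera to world coordinates). Camera axes: x right, y up, looking along -z (the intrinsics and any distortion apply to the point x, -y, -z); pixel columns grow to the right and rows downward; lengths in m; the calibration is good to about 2 mm. A picture is of the moment at which its call begins. There is no depth.
- robot.hand_in(): hands the job in, once; it reports no verdict.
The state is a dict: "t": time; "qpos": joint angles; "joint_velocities": joint speeds; "effort": joint torques, N m; "tcp_pos": TCP position; "tcp_rot": TCP orientation; "ft_force": force on the tool from outside, world axes, zero at the start; "torque": the same for the moment, N m; "width": finger opening in m.
Only numpy, scipy, OpenCV 4.12 (cv2) and the standard library are available. Lean on these libraries where they do the work, as an engineer would, in place of code of your own. Each camera call takes 0.05 s, during which the arm holds its last target. There are 200 camera calls.

## Working session

There is one attempt and no reset: what is moved stays moved. The work goes in short steps, Python scripts to look and compute and a shell command to move; the robot and the scene stay as the last step left them, time stands still between calls to the robot, and variables do not carry over. Pictures are saved under pics/ and viewed, on a budget of 10 in all, crops included, one or two more only if the job needs it, and the job is handed in when it is done.

```bash
mkdir -p pics; cat > h.py <<'E'
import numpy as np, cv2
from workcell import robot
from scipy.spatial.transform import Rotation as R
def grab(n):
    d=robot.get_image(n); np.savez(f'{n}.npz',**{k:np.array(v) for k,v in d.items()}); return d
def load(n): return np.load(f'{n}.npz')
def ray(d,u,v):
    K=d['K'];k1=float(d['k1']);p=cv2.undistortPoints(np.array([[[u,v]]],float),K,np.array([k1,0,0,0.]))[0,0]
    T=d['world_from_camera'];return T[:3,3],T[:3,:3]@np.array([p[0],-p[1],-1])
def atz(d,u,v,z):
    o,r=ray(d,u,v);return o+r*(z-o[2])/r[2]
def proj(d,P):
    T=np.linalg.inv(d['world_from_camera']);c=np.atleast_2d(P)@T[:3,:3].T+T[:3,3]
    return cv2.projectPoints(c*[1,-1,-1],np.zeros(3),np.zeros(3),d['K'],np.array([float(d['k1']),0,0,0.]))[0][:,0]
E
python3 - <<'E'
from h import *
for n in('scene','top'):
    d=grab(n);cv2.imwrite(f'pics/{n}0.png',cv2.resize(d['pixels'],(800,600),interpolation=cv2.INTER_CUBIC));print(n,d['K'][0,0],d['k1'],d['world_from_camera'].round(3))
print(robot.get_state())
E
```

```text
scene 496.36531478963514 -0.08928694535745206 [[-0.145 -0.657  0.74   1.257]
 [ 0.989 -0.112  0.094  0.132]
 [ 0.02   0.745  0.666  0.719]
 [ 0.     0.     0.     1.   ]]
top 535.9205600503767 -0.08151114983345349 [[-0.109  0.97  -0.219  0.317]
 [-0.994 -0.107  0.022  0.048]
 [-0.002  0.22   0.976  1.268]
 [ 0.     0.     0.     1.   ]]
{'t': 0.1, 'qpos': array([ 1.17110218,  0.46934671, -0.04859535,  1.53358686,  0.02413162,
        1.1409857 , -0.08228276]), 'joint_velocities': array([-9.24930268e-05,  7.59527562e-04, -2.91423972e-04, -2.69272068e-03,
        9.52391640e-04,  1.75263249e-03, -8.99146183e-04]), 'effort': array([ 8.37230873e-04, -5.11517072e+01, -4.67104570e-02, -2.38390106e+01,
        1.08945454e-02,  4.42979566e-03,  2.47271515e-05]), 'tcp_pos': array([ 0.24441008, -0.62864724,  0.23837059]), 'tcp_rot': array([-2.59216979e+00,  1.77328859e+00,  2.33104598e-03]), 'ft_force': array([-0.34703126,  0.97796838,  0.56692495]), 'torque': array([-0.03872   , -0.02233339,  0.02098804]), 'width': 0.0854213697926756}
```

View pics/scene0.png

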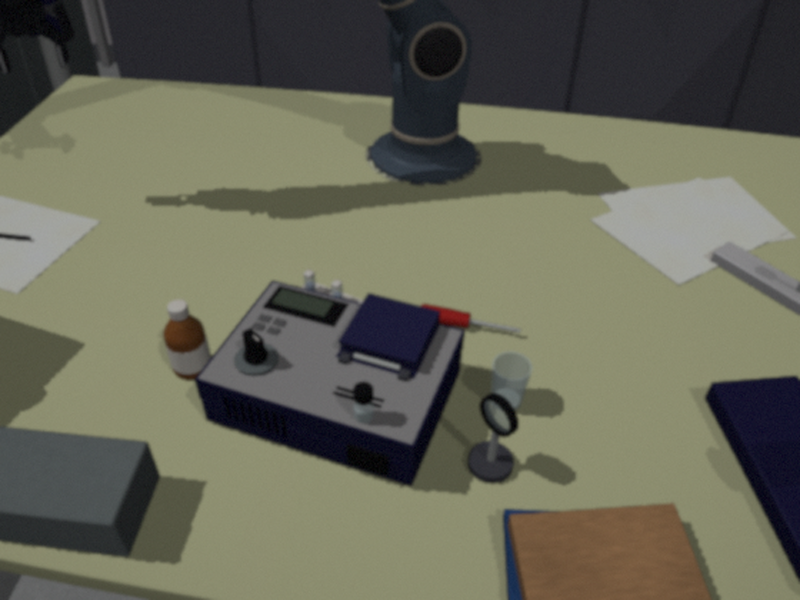

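View pics/top0.png

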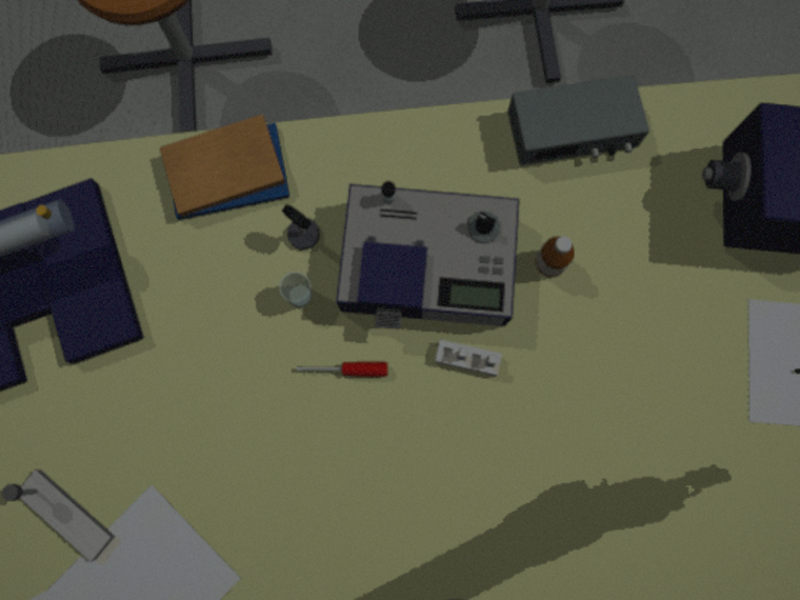

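The scene picture shows the photometer at about (330,375). In the top picture the deck corners are near (350,185), (519,198), (511,318) and (340,304), and the tab is at (388,318). The screwdriver at (340,369) and the rack at (468,358) lie in front. I'll enlarge the top view next.

```bash
python3 - <<'E'
from h import *
d=load('top');c=d['pixels'][120:270,190:390]
cv2.imwrite('pics/topcrop.png',cv2.resize(cv2.convertScaleAbs(c,alpha=1.5),(800,600),interpolation=cv2.INTER_CUBIC))
f=lambda u,v,z:atz(d,u/800*560-.15,v/600*420-.15,z)
for n,u,v in(('BL',350,185),('BR',519,198),('FR',511,318),('FL',340,304)):print(n,f(u,v,.085).round(4))
print('tab',f(388,318,.0755))
E
```

```text
BL [0.779  0.0857 0.085 ]
BR [ 0.7264 -0.1871  0.085 ]
FR [ 0.5297 -0.1457  0.085 ]
FL [0.5818 0.1201 0.085 ]
tab [0.55290881 0.04700481 0.0755    ]
```

View pics/topcrop.png

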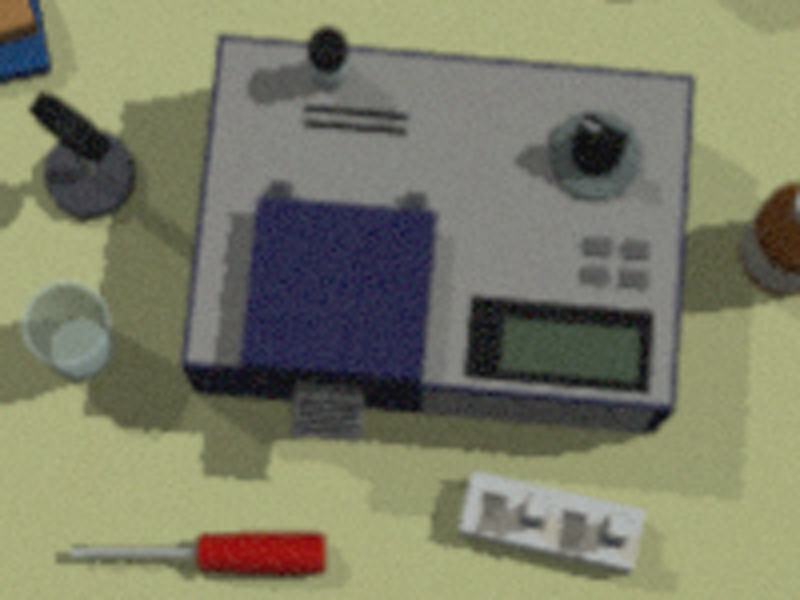

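The enlarged crop shows the deck corners at (220,36), (693,77), (672,407) and (185,365), and the tab's front corners at (292,436) and (360,439). I'll fit the pose to these.

```bash
python3 - <<'E'
from h import *
from scipy.optimize import least_squares
d=load('top')
L=np.array([[.1,.14,.085],[.1,-.14,.085],[-.1,-.14,.085],[-.1,.14,.085],[-.132,.075,.0755],[-.132,.035,.0755]])
px=np.array([[220,36],[693,77],[672,407],[185,365],[292,436],[360,439]])/4.+[190,120]-.4
W=lambda p,l:np.atleast_2d(l)@R.from_rotvec([0,0,p[2]]).as_matrix().T+[p[0],p[1],0]
s=least_squares(lambda p:(proj(d,W(p,L))-px).ravel(),[.65,0,-.2]);p=s.x
print(p,s.fun.reshape(-1,2).round(1));np.save('pose.npy',p)
for n,l in dict(pad=[-.118,.055,.0755],edge=[-.1,.055,.087],hinge=[-.005,.055,.087]).items():print(n,W(p,l).round(4))
f=lambda u,v,z:atz(d,u/4+190-.4,v/4+120-.4,z).round(3)
print('driver',f(60,555,.005),f(325,553,.012),'rack',f(462,530,.024),f(470,478,.024),f(645,512,.024),f(635,568,.024))
print('beaker',f(67,325,.068),'lens',f(65,125,.12),f(90,170,.0))
m=R.from_rotvec(robot.get_state()['tcp_rot']).as_matrix();print(m.round(3), 'tool x heading',np.arctan2(m[1,0],m[0,0]))
s2=load('scene');print(proj(s2,W(p,L))*800/560)
E
```

```text
[ 0.65646416 -0.03056306 -0.1989407 ] [[-0.4 -0.4]
 [ 0.5 -0.6]
 [ 0.9  0.5]
 [-0.9  0.2]
 [-0.3 -0.4]
 [ 0.3  0.4]]
pad [[0.5517 0.0467 0.0755]]
edge [[0.5693 0.0431 0.087 ]]
hinge [[0.6624 0.0243 0.087 ]]
driver [0.498 0.214 0.005] [0.481 0.057 0.012] rack [ 0.484 -0.024  0.024] [ 0.514 -0.032  0.024] [ 0.483 -0.132  0.024] [ 0.451 -0.121  0.024]
beaker [0.621 0.191 0.068] lens [0.724 0.177 0.12 ] [0.735 0.177 0.   ]
[[ 0.362 -0.932 -0.001]
 [-0.932 -0.362  0.002]
 [-0.002  0.    -1.   ]] tool x heading -1.1999421711318532
[[414.27966507 446.34866549]
 [194.12854892 378.75472232]
 [271.58694479 279.36264126]
 [464.78657777 329.0460972 ]
 [424.80847385 307.08124763]
 [397.16943353 300.09097985]]
```

```bash
cat >> h.py <<'E'
def where(target=None):
    p=np.load('pose.npy');s=robot.get_state();A=R.from_rotvec([0,0,p[2]]).as_matrix()
    l=A.T@(s['tcp_pos']-[p[0],p[1],0]);m=A.T@R.from_rotvec(s['tcp_rot']).as_matrix()
    print('t',round(s['t'],2),'tcp local mm',(l*1e3).round(1),'F local',(A.T@s['ft_force']).round(1),'q7',s['qpos'][6].round(2),'toolx',m[:,0].round(3),'tooly',m[:,1].round(3))
    if target is not None:print('units tool',(m.T@(np.array(target)/1e3-l)/.025).round(2))
E
python3 -m creep '[{"roll":0.114},{"roll":0.114},{"roll":0.114},{"roll":0.114},{"roll":0.114}]' 1 20
python3 -c "
from h import *
where([-125,55,150])"
```

```text
t 0.1 tcp local mm [-285.7 -667.7  238.4] F local [-0.5  0.9  0.6] q7 -0.08 toolx [ 0.539 -0.842 -0.002] tooly [-0.842 -0.539  0.   ]
units tool [-20.87 -21.01   3.57]invalid input
```

```bash

python3 -m creep '[{"tx":0,"ty":0,"tz":0,"roll":0.114},{"tx":0,"ty":0,"tz":0,"roll":0.114},{"tx":0,"ty":0,"tz":0,"roll":0.114},{"tx":0,"ty":0,"tz":0,"roll":0.114},{"tx":0,"ty":0,"tz":0,"roll":0.114}]' 1 20
python3 -c "
from h import *
where([-125,55,150])"
```

```text
t: 0.52
tcp_pos: [0.2445, -0.6288, 0.2387]
tcp_rot: [-1.982, 2.437, 0.002]
ft_force: [0.6, -0.3, 0.1]
width: 0.0253
t 0.52 tcp local mm [-285.6 -667.8  238.7] F local [ 0.7 -0.2  0.1] q7 -0.61 toolx [-0.006 -1.    -0.001] tooly [-1.     0.006  0.001]
units tool [-28.95  -6.26   3.57]
```

```bash

python3 -m creep '[{"tx":-0.5,"ty":-0.1,"tz":0,"roll":0},{"tx":-1,"ty":-0.2,"tz":0,"roll":0},{"tx":-1,"ty":-0.2,"tz":0,"roll":0},{"tx":-1,"ty":-0.2,"tz":0,"roll":0},{"tx":-1,"ty":-0.2,"tz":0,"roll":0}]'
python3 -m creep '[{"tx":-1,"ty":-0.2,"tz":0,"roll":0},{"tx":-1,"ty":-0.2,"tz":0,"roll":0},{"tx":-1,"ty":-0.2,"tz":0,"roll":0},{"tx":-1,"ty":-0.2,"tz":0,"roll":0},{"tx":-1,"ty":-0.2,"tz":0,"roll":0}]'
python3 -m creep '[{"tx":-1,"ty":-0.2,"tz":0,"roll":0},{"tx":-1,"ty":-0.2,"tz":0,"roll":0},{"tx":-1,"ty":-0.2,"tz":0,"roll":0},{"tx":-1,"ty":-0.2,"tz":0,"roll":0},{"tx":-1,"ty":-0.2,"tz":0,"roll":0}]'
python3 -c "
from h import *
where([-125,55,150])"
```

```text
t: 0.93
tcp_pos: [0.2896, -0.5209, 0.2389]
tcp_rot: [-1.994, 2.427, 0.002]
ft_force: [0.7, 0.3, 0.9]
width: -0.0002
t: 1.35
tcp_pos: [0.3385, -0.4033, 0.2391]
tcp_rot: [-1.994, 2.427, 0.001]
ft_force: [-0.5, -0.6, 0.9]
width: -0.0001
t: 1.77
tcp_pos: [0.3874, -0.2858, 0.2392]
tcp_rot: [1.994, -2.427, -0.001]
ft_force: [0.2, -0.1, 0.2]
width: 0.0007
t 1.77 tcp local mm [-213.3 -303.4  239.2] F local [ 0.2 -0.   0.2] q7 -1.24 toolx [ 0.004 -1.    -0.   ] tooly [-1.    -0.004  0.   ]
units tool [-14.32  -3.59   3.57]
```

```bash

python3 -m creep '[{"tx":-1,"ty":-0.2,"tz":0,"roll":0},{"tx":-1,"ty":-0.2,"tz":0,"roll":0},{"tx":-1,"ty":-0.2,"tz":0,"roll":0},{"tx":-1,"ty":-0.2,"tz":0,"roll":0},{"tx":-1,"ty":-0.2,"tz":0,"roll":0}]'
python3 -m creep '[{"tx":-1,"ty":-0.2,"tz":0,"roll":0},{"tx":-1,"ty":-0.2,"tz":0,"roll":0},{"tx":-1,"ty":-0.2,"tz":0,"roll":0},{"tx":-1,"ty":-0.2,"tz":0,"roll":0},{"tx":-1,"ty":-0.2,"tz":0,"roll":0}]'
python3 -m creep '[{"tx":-1,"ty":-0.2,"tz":0.4,"roll":0},{"tx":-1,"ty":-0.2,"tz":0.4,"roll":0},{"tx":-1,"ty":-0.3,"tz":0.4,"roll":0},{"tx":-1,"ty":-0.2,"tz":0.4,"roll":0},{"tx":-0.3,"ty":0,"tz":0.4,"roll":0}]'
python3 - <<'E'
from h import *
where([-125,55,95])
for n in('scene','wrist'):
    d=grab(n);a=d['pixels'];
    if n=='scene':a=a[150:340,150:420]
    cv2.imwrite(f'pics/{n}1.png',cv2.resize(cv2.convertScaleAbs(a,alpha=1.4),(800,563 if n=='scene' else 600),interpolation=cv2.INTER_CUBIC))
E
```

```text
t: 2.18
tcp_pos: [0.4363, -0.1684, 0.2392]
tcp_rot: [1.994, -2.427, -0.0]
ft_force: [0.1, -0.1, -0.1]
width: -0.0
t: 2.6
tcp_pos: [0.4854, -0.051, 0.2392]
tcp_rot: [1.994, -2.427, 0.0]
ft_force: [1.3, 1.0, -0.5]
width: 0.0004
t: 3.02
tcp_pos: [0.5297, 0.053, 0.189]
tcp_rot: [-1.999, 2.421, 0.002]
ft_force: [-0.7, 0.3, 0.4]
width: -0.0002
t 3.02 tcp local mm [-140.8   56.9  189. ] F local [-0.7  0.1  0.4] q7 -2.06 toolx [ 0.009 -1.    -0.003] tooly [-1.    -0.009 -0.001]
units tool [ 0.09 -0.63  3.76]
```

View pics/wrist1.png

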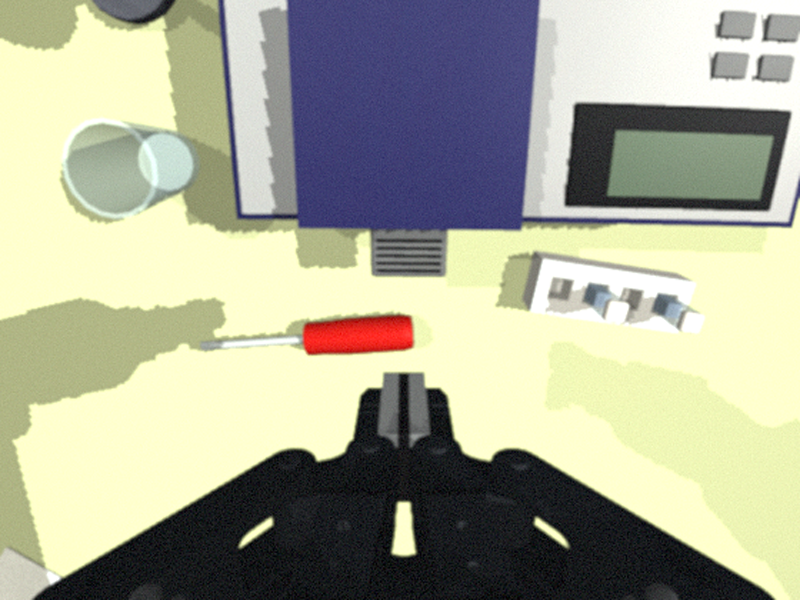

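The wrist view shows the tab straight ahead, with front corners at (373,276) and (446,276) and front deck corners at (240,216) and (792,225). The fingers are shut at (404,400). I'll check the pose against this view.

```bash
python3 - <<'E'
from h import *
from scipy.optimize import least_squares
d=load('wrist');p=np.load('pose.npy')
L=np.array([[-.1,-.14,.085],[-.1,.14,.085],[-.132,.075,.0755],[-.132,.035,.0755]])
px=np.array([[792,225],[240,216],[373,276],[446,276]])*.7-.15
W=lambda p,l:np.atleast_2d(l)@R.from_rotvec([0,0,p[2]]).as_matrix().T+[p[0],p[1],0]
print((proj(d,W(p,L))/.7).round(0))
s=least_squares(lambda p:(proj(d,W(p,L))-px).ravel(),p);print(p,s.x,s.fun.round(1))
E
```

```text
[[790. 227.]
 [237. 220.]
 [370. 277.]
 [445. 278.]]
[ 0.65646416 -0.03056306 -0.1989407 ] [ 0.65742358 -0.03207102 -0.20156258] [ 0.7  0.4 -0.9  0.6 -0.7 -0.7  1.  -0.1]
```

```bash

python3 -m creep '[{"tx":0.05,"ty":-0.2,"tz":0.6,"roll":0},{"tx":0,"ty":-0.2,"tz":0.7,"roll":0},{"tx":0,"ty":-0.1,"tz":0.7,"roll":0},{"tx":0,"ty":0,"tz":0.6,"roll":0},{"tx":0,"ty":0,"tz":0.5,"roll":0}]'
python3 -m creep '[{"tx":0,"ty":0,"tz":0.2,"roll":0},{"tx":0,"ty":0,"tz":0.1,"roll":0},{"tx":0,"ty":0,"tz":0,"roll":0},{"tx":0,"ty":0,"tz":0,"roll":0},{"tx":0,"ty":0,"tz":0,"roll":0}]'
python3 -c "
from h import *
where([-125,55,83])"
```

```text
t: 3.53
tcp_pos: [0.5403, 0.042, 0.1112]
tcp_rot: [1.987, -2.431, 0.001]
ft_force: [0.4, -0.3, 0.1]
width: 0.0
t: 3.95
tcp_pos: [0.5418, 0.0441, 0.1053]
tcp_rot: [-1.989, 2.43, -0.002]
ft_force: [0.4, -1.4, -0.0]
width: -0.0001
t 3.95 tcp local mm [-127.2   50.5  105.3] F local [ 0.7 -1.3 -0. ] q7 -2.11 toolx [-0. -1. -0.] tooly [-1.     0.    -0.002]
units tool [-0.18 -0.08  0.89]
```

```bash

python3 -m creep '[{"tx":-0.1,"ty":-0.08,"tz":0.2,"roll":0},{"tx":-0.05,"ty":-0.04,"tz":0.2,"roll":0},{"tx":0,"ty":0,"tz":0.2,"roll":0},{"tx":0,"ty":0,"tz":0.1,"roll":0},{"tx":0,"ty":0,"tz":0,"roll":0}]'
python3 -m creep '[{"tx":0,"ty":0,"tz":0.04,"roll":0},{"tx":0,"ty":0,"tz":0.04,"roll":0},{"tx":0,"ty":0,"tz":0.04,"roll":0},{"tx":0,"ty":0,"tz":0.04,"roll":0},{"tx":0,"ty":0,"tz":0,"roll":0}]'
python3 -c "
from h import *
where([-125,55,77])"
```

```text
t: 4.37
tcp_pos: [0.5443, 0.0473, 0.0858]
tcp_rot: [1.989, -2.43, -0.002]
ft_force: [-0.5, -0.8, 0.9]
width: 0.0001
t: 4.78
tcp_pos: [0.545, 0.0474, 0.0829]
tcp_rot: [-1.989, 2.431, -0.0]
ft_force: [0.0, 0.5, 1.4]
width: 0.0003
t 4.78 tcp local mm [-124.7   54.4   82.9] F local [-0.1  0.5  1.4] q7 -2.12 toolx [-0. -1. -0.] tooly [-1.  0. -0.]
units tool [-0.03  0.01  0.24]
```

```bash

python3 -m creep '[{"tx":0,"ty":0,"tz":0.04,"roll":0},{"tx":0,"ty":0,"tz":0.04,"roll":0},{"tx":0,"ty":0,"tz":0.04,"roll":0},{"tx":0,"ty":0,"tz":0,"roll":0},{"tx":0,"ty":0,"tz":0,"roll":0}]'
python3 -m creep '[{"tx":0,"ty":0,"tz":0.04,"roll":0},{"tx":0,"ty":0,"tz":0.04,"roll":0},{"tx":0,"ty":0,"tz":0.04,"roll":0},{"tx":0,"ty":0,"tz":0,"roll":0},{"tx":0,"ty":0,"tz":0,"roll":0}]'
python3 -c "
from h import *
where([-125,55,77])
a=grab('wrist')['pixels'];b=grab('scene')['pixels'][150:340,150:420]
cv2.imwrite('pics/m2.png',np.hstack([cv2.resize(a,(400,300)),cv2.convertScaleAbs(cv2.resize(b,(400,300)),alpha=1.4)]))"
```

```text
t: 5.2
tcp_pos: [0.545, 0.0474, 0.0799]
tcp_rot: [-1.99, 2.431, -0.0]
ft_force: [-0.5, 0.0, 2.5]
width: -0.0001
t: 5.62
tcp_pos: [0.5452, 0.0473, 0.0769]
tcp_rot: [-1.989, 2.431, -0.001]
ft_force: [-0.4, -0.5, 3.6]
width: -0.0003
t 5.62 tcp local mm [-124.5   54.3   76.9] F local [-0.3 -0.5  3.6] q7 -2.13 toolx [-0. -1. -0.] tooly [-1.     0.    -0.001]
units tool [-0.03  0.02 -0.  ]
```

View pics/m2.png

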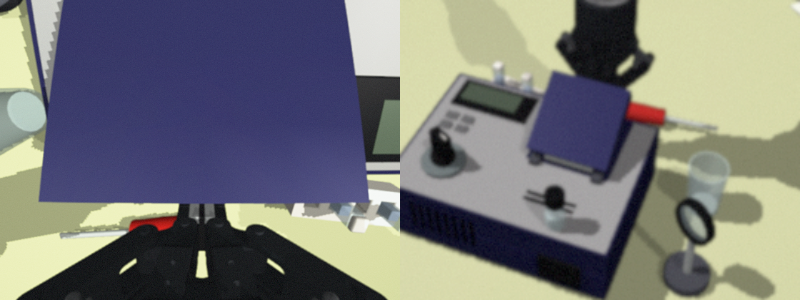

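The lid has popped up. In the wrist view its front edge is larger, at row 200, and in the scene view it is tilted at (580,120). The finger is still on the tab, so I'll lift off, back away and rise to pushing height.

```bash

python3 -m creep '[{"tx":0,"ty":0.1,"tz":-0.2,"roll":0},{"tx":0,"ty":0.3,"tz":-0.2,"roll":0},{"tx":0,"ty":0.3,"tz":-0.1,"roll":0},{"tx":0,"ty":0,"tz":-0.3,"roll":0},{"tx":0,"ty":0,"tz":-0.5,"roll":0}]'
python3 -m creep '[{"tx":0,"ty":0,"tz":-0.5,"roll":0},{"tx":0,"ty":0,"tz":-0.1,"roll":0},{"tx":0,"ty":0,"tz":0,"roll":0},{"tx":0,"ty":0,"tz":0,"roll":0},{"tx":0,"ty":0,"tz":0,"roll":0}]'
python3 - <<'E'
from h import *
where([-104,55,126])
d=grab('wrist');a=d['pixels'];p=np.load('pose.npy')
W=lambda l:np.atleast_2d(l)@R.from_rotvec([0,0,p[2]]).as_matrix().T+[p[0],p[1],0]
for th in(.35,.49,.6):
    c,s=np.cos(th),np.sin(th);e=np.array([-.005-.095*c,0,.087+.095*s]);n=.02*np.array([s,0,c])
    print(th,(proj(d,W([e+n+[0,.105,0],e+n+[0,.005,0],e+[0,.105,0],e+[0,.005,0]]))/.7).round(0).tolist())
cv2.imwrite('pics/w3.png',cv2.resize(a,(800,600)))
E
```

```text
t: 6.13
tcp_pos: [0.5257, 0.0508, 0.1088]
tcp_rot: [1.989, -2.428, -0.003]
ft_force: [0.8, -0.4, 0.4]
width: 0.0001
t: 6.55
tcp_pos: [0.5271, 0.0506, 0.1237]
tcp_rot: [1.989, -2.43, -0.001]
ft_force: [-0.6, 0.7, 0.1]
width: 0.0001
t 6.55 tcp local mm [-142.8   54.   123.7] F local [-0.7  0.6  0.1] q7 -2.11 toolx [-0.    -1.     0.001] tooly [-1.     0.     0.001]
units tool [-0.04 -1.55 -0.1 ]
0.35 [[209.0, 251.0], [598.0, 251.0], [236.0, 259.0], [572.0, 258.0]]
0.49 [[187.0, 228.0], [621.0, 228.0], [219.0, 250.0], [588.0, 250.0]]
0.6 [[167.0, 201.0], [641.0, 201.0], [204.0, 237.0], [604.0, 237.0]]
```

View pics/w3.png

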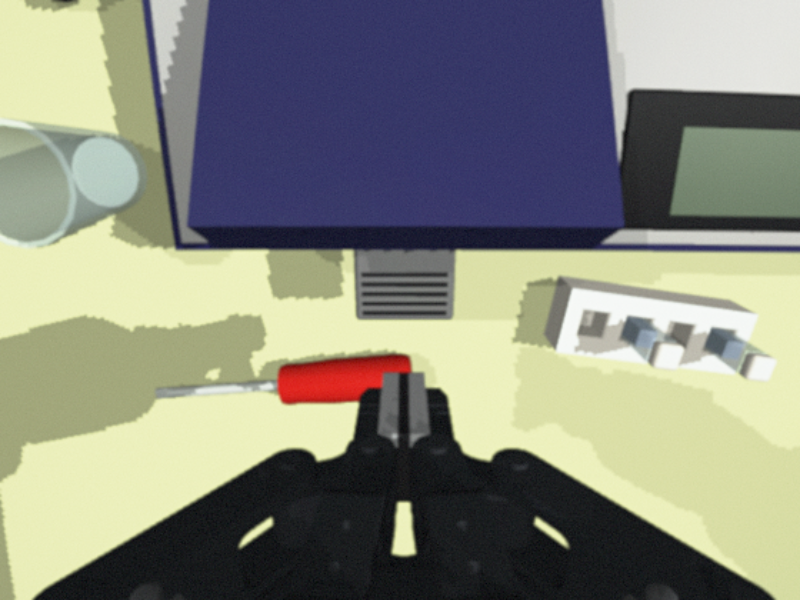

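Lid corners at (190,228) and (622,226) match the projection for 0.49 rad, and the tab is back at rest. I'll start the push.

```bash

python3 -m creep '[{"tx":-0.04,"ty":-0.3,"tz":0,"roll":0},{"tx":0,"ty":-0.4,"tz":0,"roll":0},{"tx":0,"ty":-0.4,"tz":0,"roll":0},{"tx":0,"ty":-0.3,"tz":0,"roll":0},{"tx":0,"ty":-0.25,"tz":0,"roll":0}]'
python3 -m creep '[{"tx":0,"ty":-0.24,"tz":-0.26,"roll":0},{"tx":0,"ty":-0.24,"tz":-0.26,"roll":0},{"tx":0,"ty":-0.24,"tz":-0.26,"roll":0},{"tx":0,"ty":-0.24,"tz":-0.26,"roll":0},{"tx":0,"ty":-0.24,"tz":-0.26,"roll":0}]'
python3 -c "
from h import *
where([-50,55,168])"
```

```text
t: 7.02
tcp_pos: [0.5699, 0.0431, 0.1241]
tcp_rot: [-1.988, 2.432, -0.0]
ft_force: [-0.2, 0.8, -0.2]
width: 0.0001
t: 7.43
tcp_pos: [0.5984, 0.0375, 0.1577]
tcp_rot: [-1.989, 2.431, -0.001]
ft_force: [0.1, -0.2, 0.7]
width: -0.0
t 7.43 tcp local mm [-70.4  55.2 157.7] F local [ 0.1 -0.2  0.7] q7 -2.05 toolx [-0. -1.  0.] tooly [-1.     0.    -0.001]
units tool [ 0.01 -0.81 -0.41]
```

```bash
python3 -c "
from h import *
a=grab('wrist')['pixels'];b=grab('scene')['pixels'][130:310,150:390]
cv2.imwrite('pics/m4.png',np.hstack([cv2.resize(a,(400,300)),cv2.convertScaleAbs(cv2.resize(b,(400,300)),alpha=1.4)]));where()"
```

```text
t 7.53 tcp local mm [-68.5  55.4 158.5] F local [ 0.4 -0.1  0.9] q7 -2.05 toolx [-0.001 -1.    -0.001] tooly [-1.     0.001 -0.005]
```

View pics/m4.png

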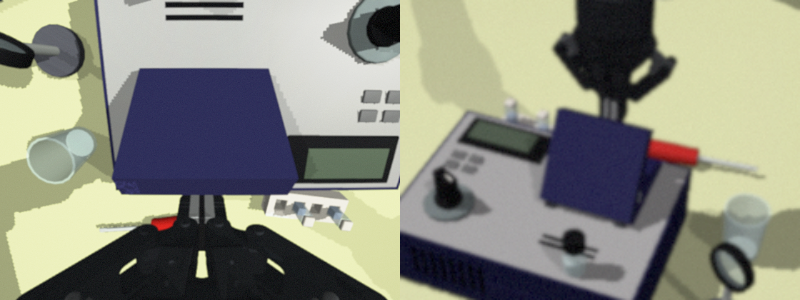

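The lid is raised further, with its front edge at (113–297,180) in the wrist half. I'll compute its angle from that.

```bash
python3 - <<'E'
from h import *
d=load('wrist');p=np.load('pose.npy')
W=lambda l:np.atleast_2d(l)@R.from_rotvec([0,0,p[2]]).as_matrix().T+[p[0],p[1],0]
for th in(.6,.7,.8,.9,1.):
    c,s=np.cos(th),np.sin(th);e=np.array([-.005-.095*c,0,.087+.095*s]);n=.02*np.array([s,0,c])
    print(th,(e*1e3).round(0),(proj(d,W([e+n+[0,.105,0],e+n+[0,.005,0],e+[0,.105,0],e+[0,.005,0]]))/1.4).round(0).tolist())
E
```

```text
0.6 [-83.   0. 141.] [[127.0, 206.0], [280.0, 206.0], [135.0, 207.0], [272.0, 207.0]]
0.7 [-78.   0. 148.] [[123.0, 201.0], [285.0, 201.0], [132.0, 206.0], [276.0, 206.0]]
0.8 [-71.   0. 155.] [[118.0, 194.0], [290.0, 194.0], [128.0, 203.0], [280.0, 203.0]]
0.9 [-64.   0. 161.] [[114.0, 185.0], [294.0, 185.0], [124.0, 198.0], [284.0, 198.0]]
1.0 [-56.   0. 167.] [[109.0, 173.0], [299.0, 173.0], [119.0, 192.0], [288.0, 192.0]]
```

The lid is at about 0.94 rad, where the finger should have it. Continuing.

```bash

python3 -m creep '[{"tx":0,"ty":-0.18,"tz":-0.1,"roll":0},{"tx":0,"ty":-0.18,"tz":-0.1,"roll":0},{"tx":0,"ty":-0.18,"tz":-0.1,"roll":0},{"tx":0,"ty":-0.18,"tz":-0.1,"roll":0},{"tx":0,"ty":-0.18,"tz":-0.08,"roll":0}]'
python3 -m creep '[{"tx":0,"ty":-0.18,"tz":-0.06,"roll":0},{"tx":0,"ty":-0.18,"tz":-0.05,"roll":0},{"tx":0,"ty":-0.18,"tz":-0.05,"roll":0},{"tx":0,"ty":-0.18,"tz":0,"roll":0},{"tx":0,"ty":-0.18,"tz":0,"roll":0}]'
python3 -c "
from h import *
where([5,55,171])"
```

```text
t: 7.95
tcp_pos: [0.6205, 0.0331, 0.1689]
tcp_rot: [-1.989, 2.431, -0.0]
ft_force: [0.4, 0.7, -0.2]
width: -0.0001
t: 8.37
tcp_pos: [0.6425, 0.0287, 0.1729]
tcp_rot: [-1.989, 2.431, -0.0]
ft_force: [-0.3, 0.4, 0.3]
width: 0.0
t 8.37 tcp local mm [-25.4  55.3 172.9] F local [-0.3  0.3  0.3] q7 -2.03 toolx [-0. -1. -0.] tooly [-1.  0. -0.]
units tool [ 0.01 -1.22  0.08]
```

```bash

python3 -m creep '[{"tx":0,"ty":-0.2,"tz":0,"roll":0},{"tx":0,"ty":-0.2,"tz":0,"roll":0},{"tx":0,"ty":-0.2,"tz":0.02,"roll":0},{"tx":0,"ty":-0.2,"tz":0.02,"roll":0},{"tx":0,"ty":-0.2,"tz":0.02,"roll":0}]'
python3 -m creep '[{"tx":0,"ty":-0.12,"tz":0.02,"roll":0},{"tx":0,"ty":-0.12,"tz":0.02,"roll":0},{"tx":0,"ty":-0.08,"tz":0,"roll":0},{"tx":0,"ty":0,"tz":0,"roll":0},{"tx":0,"ty":0,"tz":0,"roll":0}]'
python3 -c "
from h import *
where([16,55,170])
a=grab('wrist')['pixels'];b=grab('scene')['pixels'][130:310,150:390]
cv2.imwrite('pics/m5.png',np.hstack([cv2.resize(a,(400,300)),cv2.convertScaleAbs(cv2.resize(b,(400,300)),alpha=1.4)]))"
```

```text
t: 8.78
tcp_pos: [0.6669, 0.0237, 0.1711]
tcp_rot: [1.989, -2.431, 0.0]
ft_force: [-0.7, -0.2, -0.7]
width: -0.0
t: 9.2
tcp_pos: [0.6743, 0.0223, 0.1703]
tcp_rot: [1.99, -2.431, 0.0]
ft_force: [0.2, -0.8, 0.3]
width: 0.0001
t 9.2 tcp local mm [  7.   55.3 170.3] F local [ 0.3 -0.7  0.3] q7 -2.01 toolx [-0. -1.  0.] tooly [-1.  0. -0.]
units tool [ 0.01 -0.36  0.01]
```

View pics/m5.png

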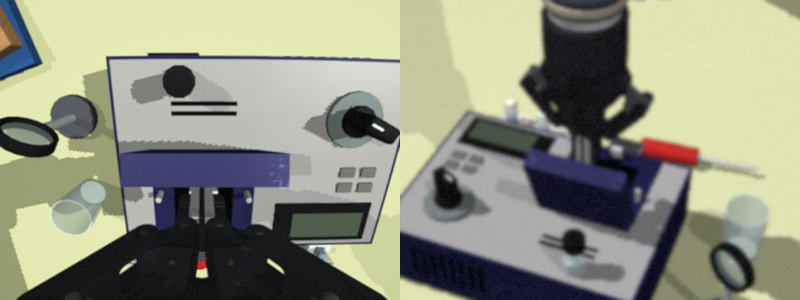

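The lid now stands just past vertical, with its front-wall edge at about row 155–187 in the wrist half and the finger against it. I'll push on slowly in small steps until the stop is felt.

```bash

python3 -m creep '[{"tx":0,"ty":-0.08,"tz":0,"roll":0},{"tx":0,"ty":-0.08,"tz":0,"roll":0},{"tx":0,"ty":-0.08,"tz":0,"roll":0},{"tx":0,"ty":0,"tz":0,"roll":0},{"tx":0,"ty":0,"tz":0,"roll":0}]'
python3 -m creep '[{"tx":0,"ty":-0.04,"tz":0,"roll":0},{"tx":0,"ty":-0.04,"tz":0,"roll":0},{"tx":0,"ty":-0.04,"tz":0,"roll":0},{"tx":0,"ty":0,"tz":0,"roll":0},{"tx":0,"ty":0,"tz":0,"roll":0}]'
python3 -c "
from h import *
where([16,55,170])"
```

```text
t: 9.72
tcp_pos: [0.6803, 0.021, 0.1703]
tcp_rot: [-1.989, 2.431, -0.0]
ft_force: [-0.5, 0.1, 0.0]
width: 0.0
t: 10.13
tcp_pos: [0.6826, 0.0206, 0.1702]
tcp_rot: [1.989, -2.431, -0.001]
ft_force: [-1.8, -0.2, 0.6]
width: 0.0001
t 10.13 tcp local mm [ 15.6  55.3 170.2] F local [-1.7 -0.5  0.6] q7 -2.01 toolx [-0. -1.  0.] tooly [-1.     0.     0.001]
units tool [ 0.01 -0.02  0.01]
```

```bash

python3 -m creep '[{"tx":0,"ty":-0.04,"tz":0,"roll":0},{"tx":0,"ty":-0.04,"tz":0,"roll":0},{"tx":0,"ty":0,"tz":0,"roll":0},{"tx":0,"ty":0,"tz":0,"roll":0},{"tx":0,"ty":0,"tz":0,"roll":0}]'
python3 -c "
from h import *
where([16,55,170])
d=grab('wrist');cv2.imwrite('pics/w6.png',cv2.resize(d['pixels'],(800,600)))
p=np.load('pose.npy')
W=lambda l:np.atleast_2d(l)@R.from_rotvec([0,0,p[2]]).as_matrix().T+[p[0],p[1],0]
for th in(1.75,1.85,1.92):
    c,s=np.cos(th),np.sin(th);e=np.array([-.005-.095*c,0,.087+.095*s]);n=.02*np.array([s,0,c])
    print(th,(proj(d,W([e+n+[0,.105,0],e+n+[0,.005,0],e+[0,.105,0],e+[0,.005,0]]))/.7).round(0).tolist())
"
```

```text
t: 10.55
tcp_pos: [0.683, 0.0205, 0.1702]
tcp_rot: [1.988, -2.428, -0.005]
ft_force: [-7.0, -0.5, 4.2]
width: -0.0002
t 10.55 tcp local mm [ 15.9  55.4 170.2] F local [-6.8 -1.9  4.2] q7 -2.01 toolx [ 0.    -1.     0.001] tooly [-1.    -0.     0.005]
units tool [ 0.01 -0.    0.01]
1.75 [[241.0, 375.0], [575.0, 375.0], [245.0, 437.0], [571.0, 437.0]]
1.85 [[242.0, 342.0], [574.0, 342.0], [244.0, 407.0], [573.0, 407.0]]
1.92 [[243.0, 320.0], [573.0, 320.0], [243.0, 386.0], [573.0, 386.0]]
```

View pics/w6.png

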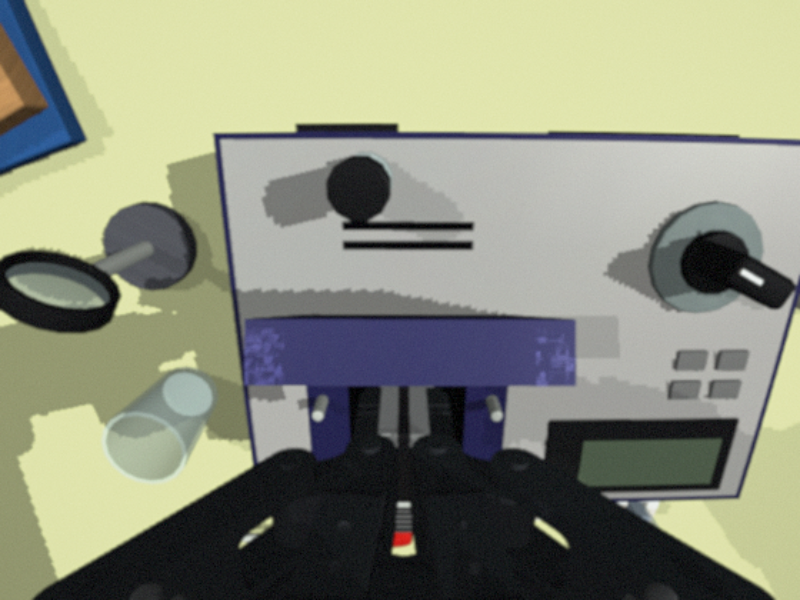

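The lid edges at rows 318 and 385 match the projection for 1.92 rad, and the force has risen to 7 N, so the lid is at its stop. Backing straight out, then up.

```bash

python3 -m creep '[{"tx":0,"ty":0.1,"tz":0,"roll":0},{"tx":0,"ty":0.3,"tz":0,"roll":0},{"tx":0,"ty":0.6,"tz":0,"roll":0},{"tx":0,"ty":0.8,"tz":0,"roll":0},{"tx":0,"ty":0.8,"tz":0,"roll":0}]'
python3 -m creep '[{"tx":0,"ty":0.8,"tz":-0.3,"roll":0},{"tx":0,"ty":0.8,"tz":-0.6,"roll":0},{"tx":0,"ty":0.8,"tz":-0.8,"roll":0},{"tx":0,"ty":0.6,"tz":-0.6,"roll":0},{"tx":0,"ty":0.3,"tz":-0.3,"roll":0}]'
python3 -m creep '[{"tx":0,"ty":0,"tz":0,"roll":0},{"tx":0,"ty":0,"tz":0,"roll":0},{"tx":0,"ty":0,"tz":0,"roll":0},{"tx":0,"ty":0,"tz":0,"roll":0},{"tx":0,"ty":0,"tz":0,"roll":0}]'
python3 -c "
from h import *
where()
a=grab('top')['pixels'][100:280,180:420];b=grab('scene')['pixels'][130:310,90:390]
cv2.imwrite('pics/m7.png',np.hstack([cv2.convertScaleAbs(cv2.resize(x,(400,300)),alpha=1.4) for x in(a,b)]))
d=load('top');p=np.load('pose.npy')
W=lambda l:np.atleast_2d(l)@R.from_rotvec([0,0,p[2]]).as_matrix().T+[p[0],p[1],0]
for th in(1.75,1.85,1.92):
    c,s=np.cos(th),np.sin(th);e=np.array([-.005-.095*c,0,.087+.095*s]);n=.02*np.array([s,0,c])
    print(th,((proj(d,W([e+n+[0,.105,0],e+n+[0,.005,0]]))-[180,100])/.6).round(0).tolist())
"
```

```text
t: 11.02
tcp_pos: [0.6211, 0.0329, 0.1703]
tcp_rot: [-1.988, 2.431, -0.002]
ft_force: [-0.5, 0.5, -0.6]
width: 0.0001
t: 11.43
tcp_pos: [0.5399, 0.05, 0.2376]
tcp_rot: [-1.989, 2.428, -0.004]
ft_force: [0.3, 0.3, 1.3]
width: 0.0003
t: 11.85
tcp_pos: [0.5407, 0.0489, 0.2342]
tcp_rot: [1.988, -2.431, -0.002]
ft_force: [-0.1, 0.2, 1.0]
width: 0.0
t 11.85 tcp local mm [-129.2   55.   234.2] F local [-0.1  0.1  1. ] q7 -2.04 toolx [-0.001 -1.     0.   ] tooly [-1.     0.001  0.002]
1.75 [[123.0, 73.0], [201.0, 79.0]]
1.85 [[124.0, 68.0], [201.0, 74.0]]
1.92 [[125.0, 64.0], [202.0, 71.0]]
```

View pics/m7.png

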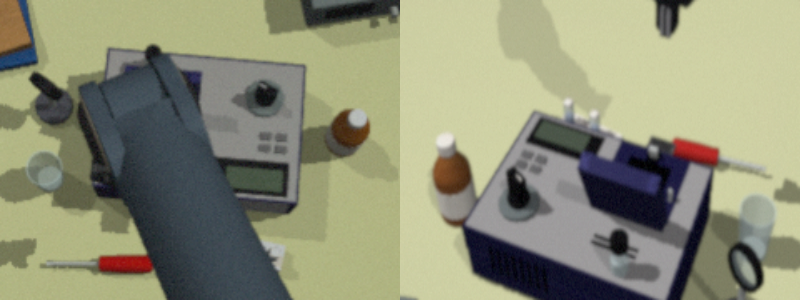

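The lid's right rear corner in the top view is at about (201,71), as predicted for 1.92 rad. The bottle, beaker, lens mount, vial, dial, rack and screwdriver look unmoved, and the hand is clear.

```bash
python3 -c "
from h import *
print(robot.hand_in())"
```

```text
the job is handed in; nothing more can be done
None
```

The photometer's sample compartment is open: the lid is at its stop and the hand is clear. The job was handed in at about 12 s of the 42 s allowed; hand-in gives no verdict.

- **Release tab:** I pressed it about 6 mm with the shut fingers, reading at most 3.6 N. The lid popped to 0.49 rad, and the tab was back level in the next picture.
- **Lid:** I pushed its front edge back until it met the stop. The force went from about 2 N to 7 N there, and the lid edges matched the projection for 1.92 rad.
- **Last checks:** After I backed off, the top view showed the lid corner within a pixel or so of where 1.92 rad puts it. The force reading was about 1 N, close to the noise. The dial, vial, bottle, beaker, lens mount, rack and screwdriver looked unmoved. That check was by eye only, and the arm hid part of the rack in the top view.
- **Disagreements:** The pose fits from the top and wrist cameras differed by under 2 mm. The first move command was rejected as invalid input, and nothing moved.

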